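# Swap the condiments back onto their own stands

## Task

The condiments got mixed up and each stands on another one's stand; at this stall every one has its own stand, so that the cook finds it by feel. Put them right: the salt shaker on the round stand, the squarish white-capped herb jar on the square stand, the slim yellow-capped spice jar on the long stand and the wooden pepper grinder on the three-cornered stand, each upright on the cork pad in the middle and let go. Use the bare table as a parking spot on the way, tip nothing over, and leave the two small dip cups where they are.

Things in the scene. Friction and masses are not known exactly. Their poses are not given: they have to be found in the camera images.
- salt_mid (a point): Salt shaker: clear glass flask, round, 44 mm across at its widest (between 20 and 38 mm above its foot; above that it narrows evenly to 36 mm at 58 mm, so it is best gripped at half height or a little lower), with a domed grey metal cap with holes, 90 mm tall, about 0.1 kg. Loose, standing upright on a stand that is not its own. This point lies on its axis, half-way up (45 mm above its underside); its z axis points up along the thing.
- herb_mid (a point): Herb jar: small squarish clear jar, 46 mm across its flat sides, 54 mm across its corners, with a white and dark-blue label and a white round screw cap, 98 mm tall, about 0.11 kg. Its flat sides face along its own x and y axes. Loose, standing upright on a stand that is not its own. This point lies on its axis, half-way up (49 mm above its underside); its z axis points up along the thing.
- spice_mid (a point): Spice jar: small clear jar, 42 mm across, the slimmest one, with a tall yellow-brown screw cap, 106 mm tall, about 0.11 kg. Loose, standing upright on a stand that is not its own. This point lies on its axis, half-way up (53 mm above its underside); its z axis points up along the thing.
- grinder_mid (a point): Pepper grinder: round turned brown wood with a small steel ball on top, foot 50 mm across, straight body 45 mm across from 20 to 72 mm above its foot, rounded head 48 mm across above, 110 mm tall, about 0.16 kg. Loose, standing upright on a stand that is not its own. This point lies on its axis, half-way up (55 mm above its underside); its z axis points up along the thing.
- round_spot (a point): Round flat wooden stand (disc), 110 mm across, 12 mm thick, fixed to the table. This point is the middle of its top face, in the middle of a flush round cork pad 64 mm across on which the condiment is to stand; z up. Only one thing has room on a stand.
- square_spot (a point): Square flat wooden stand, 104 x 104 mm, 12 mm thick, fixed to the table. This point is the middle of its top face, in the middle of a flush round cork pad 64 mm across on which the condiment is to stand; z up. Only one thing has room on a stand.
- long_spot (a point): Long (oblong) flat wooden stand, 144 x 80 mm (longer along its own x), 12 mm thick, fixed to the table. This point is the middle of its top face, in the middle of a flush round cork pad 64 mm across on which the condiment is to stand; z up. Only one thing has room on a stand.
- tri_spot (a point): Three-cornered (triangular) flat wooden stand with rounded corners, each corner 74 mm and each side 43 mm from the middle, 12 mm thick, fixed to the table. This point is the middle of its top face, in the middle of a flush round cork pad 64 mm across on which the condiment is to stand; z up. Only one thing has room on a stand.
- cup_a_mid (a point): Bystander: small empty grey-white dip cup, 67 mm across the rim, 33 mm tall, loose and light (30 g), between the stands, beyond the free patch of table nearest the robot. This point is on its axis, half-way up. To be left where it is. The table straight ahead of the robot, from 70 to 115 mm nearer to the robot than this cup, is bare: a free spot.
- cup_b_mid (a point): Bystander: small empty grey-white dip cup, 67 mm across the rim, 33 mm tall, loose and light (30 g), at the right. This point is on its axis, half-way up. To be left where it is. 
Not all that is in view belongs to the job. What is shaped like the part that bears grinder_mid but green is not meant.

How it is judged:
By the outcome, as a careful person would: the job done as asked, in the order asked, and still so for the second after the job is handed in, with the robot touching nothing.
It also fails if it takes over 144 s, if anything falls off the work surface, if the arm or the gripper's body presses on something with over 40 N, if the wrist force passes 120 N, or if a joint passes its speed limit or range.

## Robot

A 6-joint arm with a two-finger parallel gripper is mounted at the origin on a cart in front of the work surface, level with it; the furniture and walls round the work are solid. World frame = base frame: x ahead of the robot, y to its left, z up, the work surface at z = 0. Lengths are in m, angles in degrees, forces in N, time in s.
With the tool pointing down it reaches from about 0.325 to 0.85 m from the base axis. Payload 15.5 kg.
Tool frame: the origin (TCP) lies at the very end of the fingers, on their centre line; the grasp point (between the pads) lies arm.grip_depth behind it (arm.grip_depth is the distance from the TCP to the grasp point, in m); z points along the fingers, y is the direction in which the jaws open and shut (so a half turn about z gives the same grasp; the last joint's range is limited). The gripper opens to 91 mm and grips with 3 to 60 N. Pads are 32 mm wide; open, the fingers measure 118 mm over their backs; the gripper's body (76 mm by 178 mm) begins 60 mm behind the grasp point.
Start: joints at [58.012, 28.281, 77.091, -0, 74.628, -5.472], TCP at [0.279, 0.559, 0.214] pointing down, gripper open.
Joint ranges: [-166.48, 166.48], [-47.26, 123.95], [12.59, 153.08], [-70.14, 250.14], [6.76, 159.57], [-176.63, 176.63]. Speed limits (degrees/s): [108.29, 108.29, 147.25, 172.46, 172.46, 172.46].

## Interface

Orientations are given as a 3x3 rotation matrix whose columns are the frame's x, y, z axes.
In Python, from rig import arm gives the robot as it stands. Calls block until the motion is done:
- arm.move_to(position, orientation): joint-space move of the TCP to a pose.
- arm.move_l(position, orientation=None, feed=0.15): straight line of the TCP; orientation=None keeps the orientation; feed is the mean speed in m/s.
- arm.move_joints(angles): joint-space move.
- arm.grip(opening): finger opening in m; the grip force is fixed at half the most; returns when the fingers have stopped.
- arm.sleep(seconds).
- arm.solve_ik(position, orientation): joint angles nearest the present ones, or None.
- arm.snapshot(name): name is "scene" or "top" or "wrist"; returns the picture (384x512x3 uint8, red, green, blue); there is no depth.
- arm.get_calibration(name): a dict with "intrinsics" (3x3 intrinsics, pixels), "cam_to_world" (4x4, takes a point from camera to world coordinates). Camera axes: x right, y down, z forward; pixel columns grow to the right and rows downward; lengths in m; the calibration is good to about 2 mm. A picture is of the moment at which its call begins: read the wrist's pose just before it. get_calibration takes no time and is no camera call; for the wrist camera it gives the pose at the moment of the call.
A pose or a line that the arm cannot do raises arm.Unreachable and nothing moves.
- arm.sign_off(): hands the job in, once; it reports no verdict.
Readings, each from a call of its own:
- arm.current_t(): time.
- arm.current_joint_positions(): joint angles.
- arm.current_dq(): joint speeds.
- arm.current_tau(): joint torques, N m.
- arm.current_ee_pos(): TCP position.
- arm.current_tool_rot(): TCP orientation.
- arm.current_force(): force on the tool from outside, world axes, zero at the start.
- arm.current_torque(): the same for the moment, N m.
- arm.current_width(): finger opening in m.
Only numpy, scipy, OpenCV 4.12 (cv2) and the standard library are available. Lean on these libraries where they do the work, as an engineer would, in place of code of your own. Each camera call takes 0.05 s, during which the arm holds its last target.

## Working session

There is one attempt and no reset: what is moved stays moved. The work goes in short steps, each a Python script; the robot and the scene stay as the last script left them, time stands still between calls to the robot, and variables do not carry over. Pictures are saved under pics/ and viewed, and the job is handed in when it is done.

```bash
ls; mkdir -p pics; python3 - <<'E'
from rig import arm
import cv2,numpy as np
for n in ["scene","top","wrist"]:
    c=arm.get_calibration(n); print(n,np.round(c["intrinsics"],1).tolist(),np.round(c["cam_to_world"],3).tolist())
    im=arm.snapshot(n); cv2.imwrite(f"pics/{n}0.png",im[:,:,::-1])
print(arm.grip_depth,arm.current_t(),arm.current_width(),arm.current_tool_rot())
E
```

```text
pics
scene [[456.4, 0.0, 262.0], [0.0, 456.4, 186.1], [0.0, 0.0, 1.0]] [[0.911, -0.228, 0.344, 0.059], [-0.412, -0.553, 0.724, -0.993], [0.025, -0.802, -0.597, 0.913], [0.0, 0.0, 0.0, 1.0]]
top [[447.1, 0.0, 261.2], [0.0, 447.1, 192.6], [0.0, 0.0, 1.0]] [[-0.017, -0.991, 0.132, 0.386], [-1.0, 0.019, 0.016, -0.013], [-0.018, -0.132, -0.991, 1.442], [0.0, 0.0, 0.0, 1.0]]
wrist [[315.9, 0.0, 257.0], [0.0, 315.9, 191.4], [0.0, 0.0, 1.0]] [[0.449, 0.858, 0.25, 0.207], [0.894, -0.43, -0.126, 0.595], [-0.001, 0.28, -0.96, 0.384], [0.0, 0.0, 0.0, 1.0]]
0.0188 0.15 0.09096107451903539 [[-8.94811429e-01  4.46444063e-01 -4.53494724e-04]
 [ 4.46444285e-01  8.94811149e-01 -7.13115715e-04]
 [ 8.74258575e-05 -8.40564220e-04 -9.99999643e-01]]
```

View pics/scene0.png

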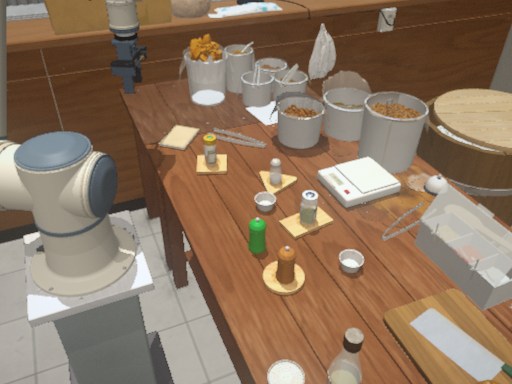

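View pics/top0.png

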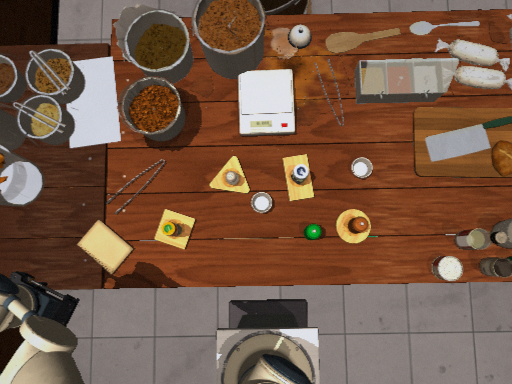

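View pics/wrist0.png

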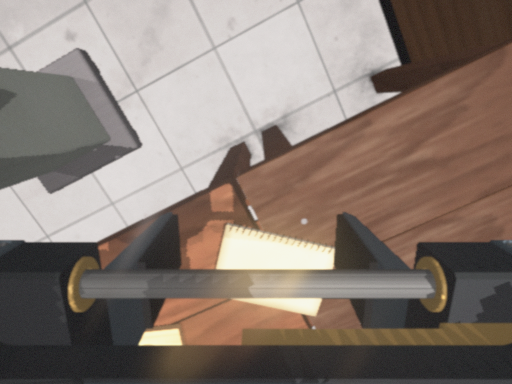

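```bash
cat > h.py <<'E'
import numpy as np,cv2
from rig import arm
def proj(name,P,c=None):
    c=c or arm.get_calibration(name); K=np.array(c["intrinsics"]);T=np.linalg.inv(np.array(c["cam_to_world"]))
    P=np.atleast_2d(P); q=(T[:3,:3]@P.T+T[:3,3:]); q=K@q; return (q[:2]/q[2]).T
def ray(name,uv,z,c=None):
    c=c or arm.get_calibration(name); K=np.array(c["intrinsics"]);T=np.array(c["cam_to_world"])
    uv=np.atleast_2d(uv).astype(float); d=T[:3,:3]@np.linalg.inv(K)@np.c_[uv,np.ones(len(uv))].T
    o=T[:3,3:]; return (o+d*(z-o[2])/d[2]).T
E
python3 - <<'E'
from h import *
im=cv2.imread("pics/top0.png")
# rectify to table plane z=0.012, 1mm/px; x up, y left; x from .25..0.65,y .45..-.35
c=arm.get_calibration("top")
xs=np.arange(0.68,0.28,-.001); ys=np.arange(.40,-.40,-.001)
X,Y=np.meshgrid(xs,ys,indexing='ij')
p=proj("top",np.c_[X.ravel(),Y.ravel(),np.full(X.size,.012)],c).astype(np.float32)
r=cv2.remap(im,p[:,0].reshape(X.shape),p[:,1].reshape(X.shape),cv2.INTER_CUBIC)
cv2.imwrite("pics/rect.png",r)
for n,u in dict(cupa=(261,203),cupb=(361,168),spice=(174,229),salt=(231,176),herb=(300,177),gr=(353,226)).items(): print(n,ray("top",u,.012,c).round(3))
cs=im=cv2.imread("pics/scene0.png")[110:310,150:400]
cv2.imwrite("pics/scz.png",cv2.resize(cs,None,fx=3,fy=3,interpolation=cv2.INTER_CUBIC))
E
```

```text
cupa [[0.543 0.011 0.012]]
cupb [[ 0.65  -0.314  0.012]]
spice [[0.464 0.291 0.012]]
salt [[0.633 0.107 0.012]]
herb [[ 0.625 -0.117  0.012]]
gr [[ 0.463 -0.28   0.012]]
```

View pics/rect.png

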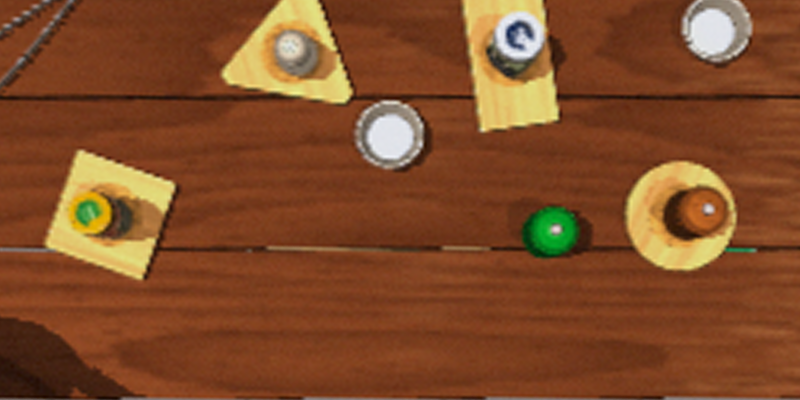

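View pics/scz.png

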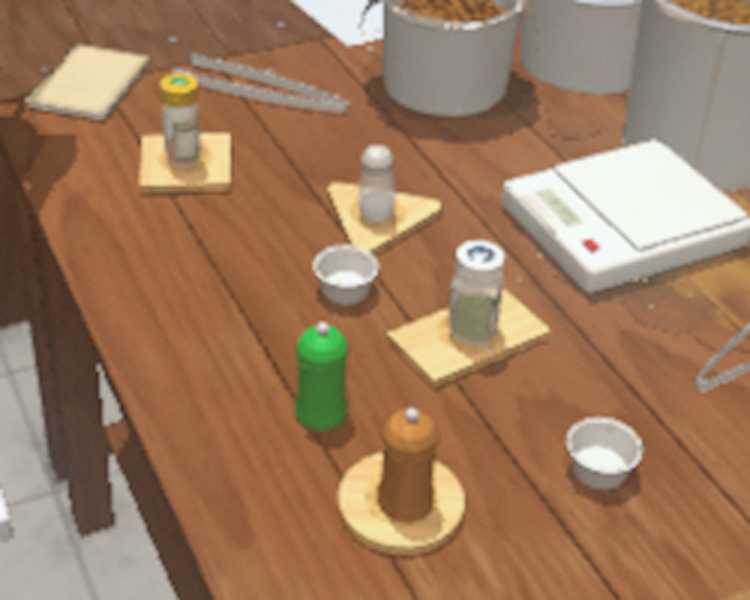

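```bash
cat > fit.py <<'E'
from h import *
from scipy.optimize import minimize
def rect(im,name,c,cx,cy,z,half=.1,s=.0005):
    xs=np.arange(cx+half,cx-half,-s); ys=np.arange(cy+half,cy-half,-s)
    X,Y=np.meshgrid(xs,ys,indexing='ij')
    p=proj(name,np.c_[X.ravel(),Y.ravel(),np.full(X.size,z)],c).astype(np.float32)
    return cv2.remap(im,p[:,0].reshape(X.shape),p[:,1].reshape(X.shape),cv2.INTER_LINEAR)
E
python3 - <<'E'
from fit import *
im=cv2.imread("pics/top0.png"); c=arm.get_calibration("top")
for n,(cx,cy) in dict(square=(.465,.29),tri=(.64,.107),long=(.635,-.117),round=(.465,-.28)).items():
    r=rect(im,"top",c,cx,cy,.012)
    hsv=cv2.cvtColor(r,cv2.COLOR_BGR2HSV)
    m=((hsv[...,2]>150)&(hsv[...,0]>14)&(hsv[...,0]<32)&(hsv[...,1]>60)).astype(np.uint8)
    nl,lab,st,ce=cv2.connectedComponentsWithStats(m)
    k=1+np.argmax(st[1:,4]); m=(lab==k).astype(np.uint8)
    pts=cv2.findNonZero(m); h=cv2.convexHull(pts)
    w=lambda p:(round(cx+.1-p[1]*.0005,4),round(cy+.1-p[0]*.0005,4))
    r2=r.copy(); cv2.drawContours(r2,[h],-1,(0,0,255),1); cv2.imwrite(f"pics/st_{n}.png",r2)
    R=cv2.minAreaRect(h); print(n,"rect",w(R[0]),R[1][0]/2,R[1][1]/2,R[2])
    (e,rr)=cv2.minEnclosingCircle(h); print("  circ",w(e),rr/2)
    M=cv2.moments(h); print("  hull centroid",w((M['m10']/M['m00'],M['m01']/M['m00'])),"area mm2",M['m00']/4)
    if n=='tri':
        a,t=cv2.minEnclosingTriangle(h); print([w(q) for q in t[:,0]],w(t[:,0].mean(0)))
a=[cv2.imread(f"pics/st_{n}.png") for n in ["square","tri","long","round"]]
cv2.imwrite("pics/st.png",cv2.resize(np.vstack([np.hstack(a[:2]),np.hstack(a[2:])]),(600,600)))
E
```

```text
square rect (0.4657, 0.291) 106.7262954711914 105.5252685546875 19.323184967041016
  circ (0.4655, 0.2902) 72.34923553466797
  hull centroid (0.4656, 0.2909) area mm2 11152.875
tri rect (0.6181, 0.0974) 116.73167419433594 132.29396057128906 40.3331413269043
  circ (0.628, 0.1096) 74.16339874267578
  hull centroid (0.6279, 0.1084) area mm2 9527.25
[(np.float32(0.714), np.float32(0.0925)), (np.float32(0.5983), np.float32(0.1908)), (np.float32(0.5716), np.float32(0.0412))] (np.float32(0.6279), np.float32(0.1082))
long rect (0.6251, -0.1097) 146.12916564941406 82.88648986816406 82.25726318359375
  circ (0.6252, -0.1098) 81.95812225341797
  hull centroid (0.6252, -0.1097) area mm2 11985.25
round rect (0.4648, -0.2808) 109.5 110.5 90.0
  circ (0.4645, -0.2807) 55.980865478515625
  hull centroid (0.4644, -0.2805) area mm2 9593.375Traceback (most recent call last):
  File "<stdin>", line 18, in <module>
    return _nx.concatenate(arrs, 1, dtype=dtype, casting=casting)
           ~~~~~~~~~~~~~~~^^^^^^^^^^^^^^^^^^^^^^^^^^^^^^^^^^^^^^^
ValueError: all the input array dimensions except for the concatenation axis must match exactly, but along dimension 0, the array at index 0 has size 401 and the array at index 1 has size 400
```

```bash
python3 - <<'E'
from fit import *
im=cv2.imread("pics/top0.png"); c=arm.get_calibration("top")
out=[]
for n,u,z in [("spice",(170,229),.118),("salt",(231,177),.098),("herb",(301,173),.110),("gr",(356,225),.105)]:
    w=ray("top",u,z,c)[0]; print(n,w.round(4))
    r=rect(im,"top",c,w[0],w[1],z,half=.05,s=.00033)[:300,:300]
    for k in range(0,300,30): cv2.line(r,(k,0),(k,299),(255,255,255) if k==150 else (120,120,120),1);cv2.line(r,(0,k),(299,k),(255,255,255) if k==150 else (120,120,120),1)
    out.append(r)
cv2.imwrite("pics/caps.png",np.vstack([np.hstack(out[:2]),np.hstack(out[2:])]))
E
```

```text
spice [0.4586 0.2806 0.118 ]
salt [0.6146 0.0998 0.098 ]
herb [ 0.6205 -0.1128  0.11  ]
gr [ 0.4611 -0.272   0.105 ]
```

View pics/caps.png

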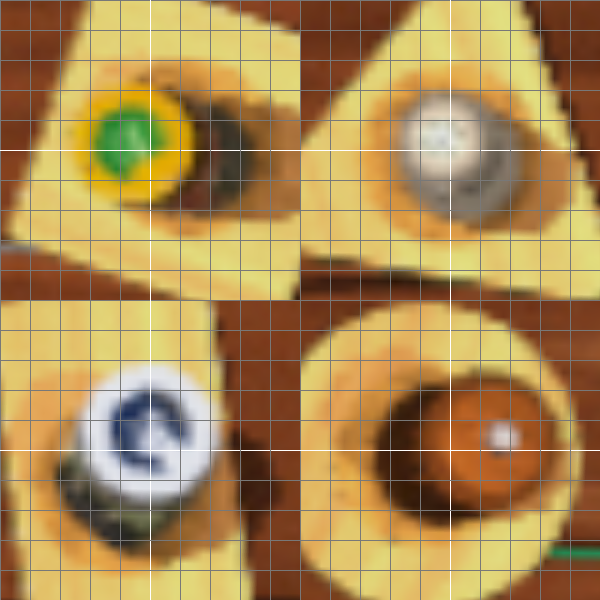

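```bash
cat >> h.py <<'E'
def R(a):
    a=np.radians(a); s,c=np.sin(a),np.cos(a)
    return np.array([[-s,c,0],[c,s,0],[0,0,-1.]])
G=arm.grip_depth
def st(): print("t",round(arm.current_t(),2),"p",np.round(arm.current_ee_pos(),4),"w",round(arm.current_width(),4),"F",np.round(arm.current_force(),1),"q",np.round(arm.current_joint_positions(),0))
def snap(n,f):
    c=arm.get_calibration(n); im=arm.snapshot(n)[:,:,::-1].copy(); cv2.imwrite(f"pics/{f}.png",im); np.savez(f"pics/{f}.npz",K=c["intrinsics"],T=c["cam_to_world"]); return im,c
ZT=.215
def pick(x,y,z0,h,a):
    arm.move_l([x,y,z0+h-G],R(a),feed=.12); arm.grip(.0); arm.sleep(.2); st()
    p=arm.current_ee_pos(); arm.move_l([p[0],p[1],ZT],feed=.12); st()
def place(x,y,z0,h,a):
    arm.move_l([x,y,ZT],R(a),feed=.2)
    arm.move_l([x,y,z0+h-G+.03],R(a),feed=.15)
    arm.move_l([x,y,z0+h-G+.001],feed=.05); arm.sleep(.2); st()
    arm.grip(.075); arm.sleep(.2)
    arm.move_l([x,y,ZT],feed=.15); st()
E
python3 - <<'E'
from h import *
arm.move_to([.460,.286,.22],R(90)); st()
snap("wrist","w1")
E
```

```text
t 1.39 p [0.4598 0.2866 0.22  ] w 0.091 F [0.1 1.2 0.6] q [ 26.  21.  88.   0.  70. -64.]
```

View pics/w1.png

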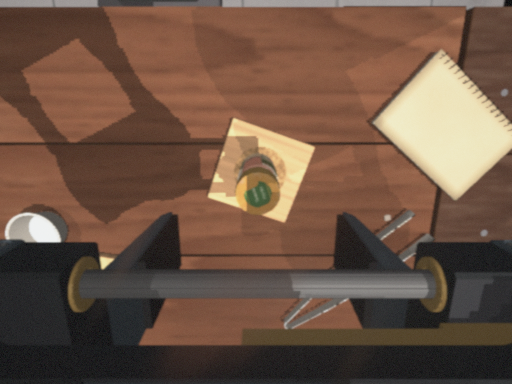

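```bash
python3 - <<'E'
from h import *
c=arm.get_calibration("wrist")
print(proj("wrist",[[.46,.286,.118],[.46,.286,.012],[.465,.2905,.012]],c).round(1), ray("wrist",(258,193),.118,c).round(4))
arm.move_l([.626,-.1125,.25],R(90),feed=.25); st()
snap("wrist","w2")
print(proj("wrist",[[.626,-.1125,.110]]).round(1))
E
```

```text
[[256.1 193. ]
 [256.3 168.3]
 [259.9 172.3]] [[0.46   0.2877 0.118 ]]
t 3.33 p [ 0.6257 -0.1115  0.25  ] w 0.0911 F [-0.2 -0.5  0.3] q [ -15.   27.   73.    0.   80. -106.]
[[256.  182.3]]
```

View pics/w2.png

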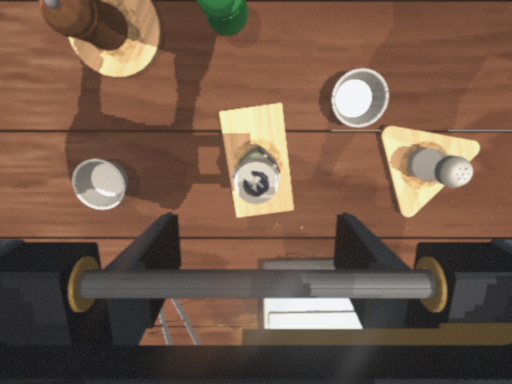

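```bash
python3 - <<'E'
from h import *
arm.move_l([.70,.02,.16],R(90),feed=.2); st()
im,c=snap("wrist","w3")
u=proj("wrist",[.626,-.1125,.06],c)[0]; print(u)
x,y=int(u[0]),int(u[1]); cr=im[max(0,y-60):y+60,max(0,x-60):x+60]
cv2.imwrite("pics/w3z.png",cv2.resize(cr,None,fx=5,fy=5,interpolation=cv2.INTER_CUBIC))
E
```

```text
t 4.41 p [0.7001 0.0191 0.1608] w 0.0912 F [-0.5 -0.3  0.5] q [ -3.  37.  69.  -0.  74. -93.]
[ 98.17401093 107.91943834]
```

View pics/w3z.png

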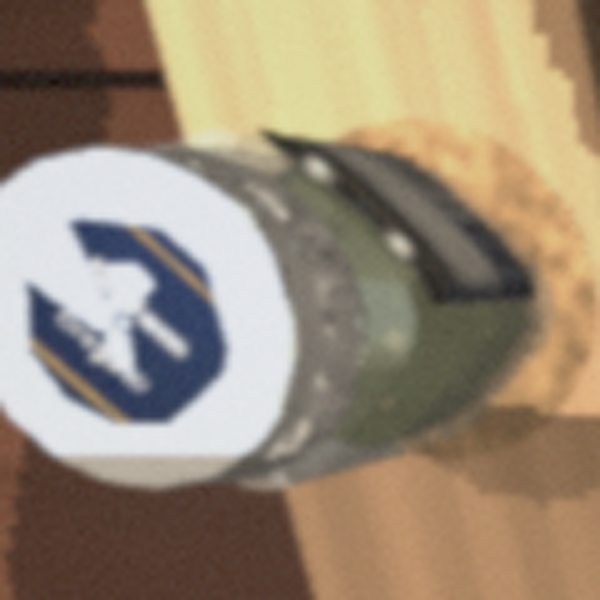

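```bash
python3 - <<'E'
from h import *
d=np.load("pics/w3.npz"); c=dict(intrinsics=d["K"],cam_to_world=d["T"])
f=lambda X,Y:(38+X/5,48+Y/5)
for a,b,z in [((400,150),(530,275),.025),((270,130),(440,300),.05),((535,300),(430,430),.018)]:
    p=ray("w",[f(*a),f(*b)],z,c); v=p[1]-p[0]; print(p.round(4).tolist(),np.degrees(np.arctan2(v[1],v[0])),np.linalg.norm(v))
im=cv2.imread("pics/w3.png")
for yaw in [0]:
    pass
# overlay candidate boxes
out=[]
for yaw in [30,40,50,60]:
    r=cv2.resize(im[48:168,38:158],None,fx=5,fy=5,interpolation=cv2.INTER_CUBIC)
    for z in (.012,.05):
        t=np.radians(yaw+np.array([45,135,225,315])); 
        P=np.c_[.626+.0325*np.cos(t),-.1125+.0325*np.sin(t),np.full(4,z)]
        q=(proj("w",P,c)-[38,48])*5
        cv2.polylines(r,[q.astype(int)],True,(0,0,255),1)
    out.append(cv2.resize(r,(300,300)))
cv2.imwrite("pics/ov.png",np.vstack([np.hstack(out[:2]),np.hstack(out[2:])]))
E
```

```text
[[0.6005, -0.1076, 0.025], [0.6226, -0.0861, 0.025]] 44.23617031174084 0.03078826788399448
[[0.5988, -0.1186, 0.05], [0.6264, -0.0934, 0.05]] 42.36648394747965 0.03731568919508771
[[0.6272, -0.088, 0.018], [0.6518, -0.1112, 0.018]] -43.23376725523504 0.03374826097083703
```

View pics/ov.png

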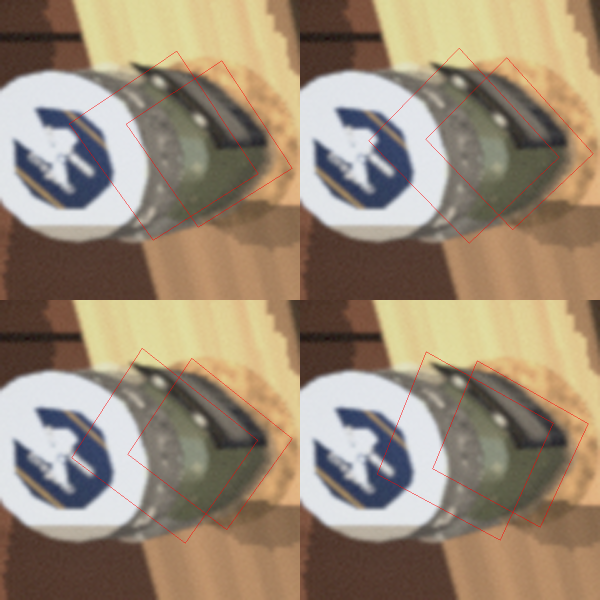

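```bash
python3 - <<'E'
from h import *
arm.move_l([.60,.1,.22],R(90),feed=.2)
arm.move_l([.460,.2865,.215],R(90),feed=.25)
pick(.460,.2865,.012,.053,90)
arm.move_l([.45,.012,ZT],R(90),feed=.2); snap("wrist","w4"); 
place(.45,.012,0,.053,90)
snap("scene","s1")
E
```

```text
t 8.97 p [0.46   0.2865 0.0462] w 0.0411 F [-0.3  0.9  0.2] q [ 26.  35.  99.  -0.  47. -64.]
t 10.53 p [0.4597 0.2863 0.2143] w 0.041 F [-0.8 -0.2 -1.2] q [ 26.  22.  89.   0.  70. -64.]
t 14.45 p [0.4501 0.012  0.0353] w 0.0413 F [ 0.3  0.6 -0.8] q [ -6.  31. 112.   0.  37. -96.]
t 16.68 p [0.4496 0.012  0.2143] w 0.075 F [-1.1  0.7  0.1] q [ -6.  14. 101.   0.  65. -96.]
```

View pics/w4.png

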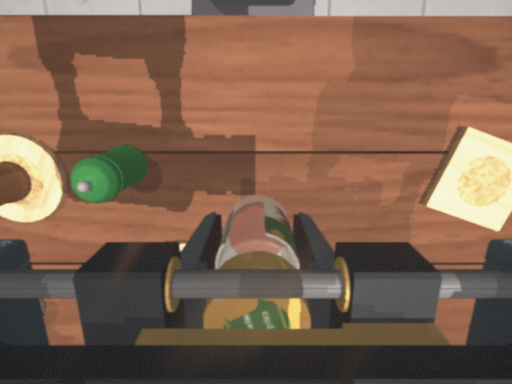

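View pics/s1.png

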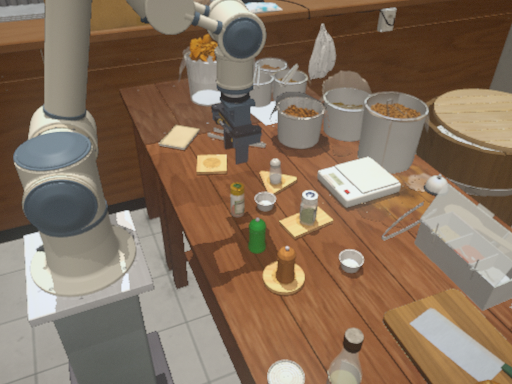

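```bash
python3 - <<'E'
from h import *
d=np.load("pics/w4.npz"); c=dict(intrinsics=d["K"],cam_to_world=d["T"])
print(ray("w",(484,181),.012,c), proj("w",[.465,.2905,.012],c))
arm.move_l([.626,-.1115,ZT],R(45),feed=.2); arm.grip(.091)
pick(.626,-.1115,.012,.046,45)
arm.move_l([.55,.1,ZT],R(70),feed=.2)
place(.465,.2905,.012,.046,90)
snap("wrist","w5")
E
```

```text
[[0.46550213 0.2894916  0.012     ]] [[484.90904675 180.59933371]]
t 20.99 p [ 0.6259 -0.1115  0.0392] w 0.0455 F [-0.2 -0.2 -1.1] q [-15.  41.  85.  -0.  55. -60.]
t 22.61 p [ 0.6256 -0.1114  0.2143] w 0.0455 F [ 0.1  1.1 -1.2] q [-15.  29.  75.   0.  75. -60.]
t 27.13 p [0.4651 0.2905 0.0403] w 0.0455 F [-0.4  0.8 -0.8] q [ 26.  35.  98.  -0.  47. -64.]
t 29.28 p [0.4646 0.2903 0.2142] w 0.0749 F [-0.3  0.   0. ] q [ 26.  22.  88.  -0.  70. -64.]
```

View pics/w5.png

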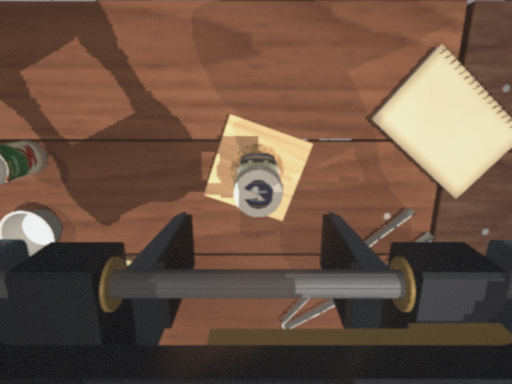

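```bash
python3 - <<'E'
from h import *
arm.move_l([.45,.012,ZT],R(90),feed=.25); 
pick(.45,.012,0,.053,90)
place(.625,-.110,.012,.053,90)
snap("top","t2")
arm.move_l([.4655,-.2865,.23],R(90),feed=.25); st()
im,c=snap("wrist","w6"); print(proj("w",[[.4655,-.2865,.122],[.4645,-.2807,.012],[.625,-.11,.012],[.625,-.11,.118]],c))
E
```

```text
t 33.08 p [0.45   0.012  0.0342] w 0.041 F [0.5 1.6 3.6] q [ -6.  31. 112.   0.  37. -96.]
t 34.73 p [0.4497 0.0121 0.2145] w 0.0411 F [-0.2  0.5 -1.3] q [ -6.  14. 101.   0.  65. -96.]
t 37.96 p [ 0.625  -0.11    0.0472] w 0.0414 F [-0.4 -0.1 -1. ] q [ -15.   40.   85.    0.   55. -105.]
t 40.11 p [ 0.6245 -0.1099  0.2141] w 0.0747 F [-0.4 -0.7 -0.9] q [ -15.   29.   76.    0.   75. -105.]
t 41.26 p [ 0.4659 -0.2859  0.2299] w 0.0749 F [ 0.9 -0.6 -0.6] q [ -38.   21.   87.    0.   72. -128.]
[[256.2749032  190.37657615]
 [261.04599201 165.23300113]
 [383.45001873 278.31280614]
 [421.57483512 332.20143123]]
```

View pics/w6.png

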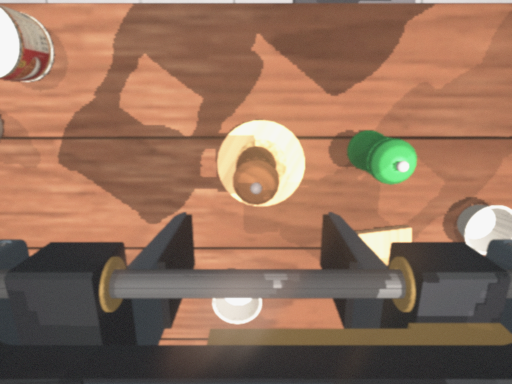

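View pics/t2.png

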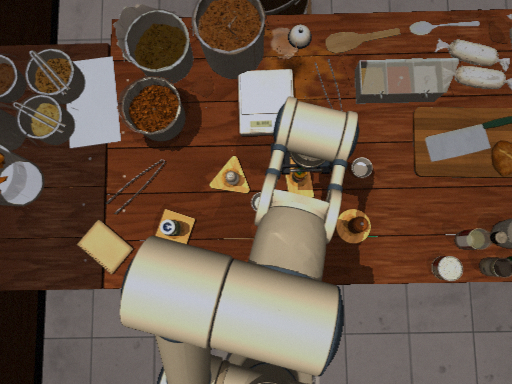

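```bash
python3 - <<'E'
from h import *
arm.grip(.091)
pick(.4655,-.2865,.012,.055,90)
place(.45,.012,0,.055,90)
arm.move_l([.6186,.102,.23],R(90),feed=.25); st()
im,c=snap("wrist","w7"); print(proj("w",[[.6186,.102,.102],[.6186,.102,.012],[.628,.1085,.012]],c))
E
```

```text
t 44.39 p [ 0.4655 -0.2865  0.0482] w 0.046 F [ 0.9 -0.9 -0. ] q [ -38.   35.   98.   -0.   48. -128.]
t 45.93 p [ 0.4652 -0.2863  0.2143] w 0.046 F [ 0.1  0.4 -2.4] q [ -38.   22.   88.    0.   70. -128.]
t 49.65 p [0.4501 0.012  0.0373] w 0.0464 F [-0.   0.2 -1.6] q [ -6.  31. 112.  -0.  37. -96.]
t 51.8 p [0.4495 0.012  0.2143] w 0.0753 F [-0.4  0.5  0.1] q [ -6.  14. 101.   0.  65. -96.]
t 52.72 p [0.6176 0.1017 0.2295] w 0.0749 F [-0.4 -0.2 -0.9] q [  4.  28.  76.  -0.  77. -86.]
[[257.37497944 186.46457381]
 [257.28426091 167.51061535]
 [262.46118044 174.82341059]]
```

View pics/w7.png

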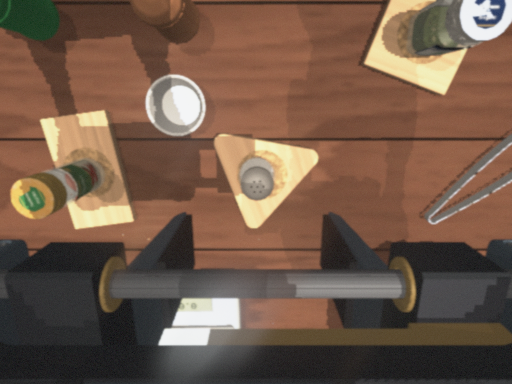

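```bash
python3 - <<'E'
from h import *
arm.grip(.091)
pick(.6165,.102,.012,.036,90)
arm.move_l([.56,-.1,ZT+.02],R(90),feed=.2)
place(.4645,-.2807,.012,.036,90)
arm.move_l([.45,.012,.23],R(90),feed=.25); st()
im,c=snap("wrist","w8"); print(proj("w",[[.45,.012,.11],[.628,.1085,.012],[.4645,-.2807,.012]],c))
E
```

```text
t 56.07 p [0.6165 0.102  0.0292] w 0.0413 F [0.  0.6 0.1] q [  4.  41.  87.  -0.  53. -86.]
t 57.77 p [0.6162 0.1019 0.2143] w 0.0411 F [-1.4 -1.2 -1. ] q [  4.  28.  77.   0.  75. -86.]
t 62.27 p [ 0.4645 -0.2807  0.0302] w 0.0415 F [-0.9 -0.1 -1.5] q [ -37.   36.   99.   -0.   45. -127.]
t 64.53 p [ 0.4641 -0.2804  0.2143] w 0.0748 F [-0.4  0.6  0.1] q [ -37.   22.   89.    0.   70. -127.]
t 65.86 p [0.45   0.0114 0.2299] w 0.0748 F [ 0.   0.8 -0.1] q [ -6.  13.  99.  -0.  68. -96.]
[[257.67825086 187.37467621]
 [326.28964174 290.31064449]
 [ 26.13589303 178.32463685]]
```

View pics/w8.png

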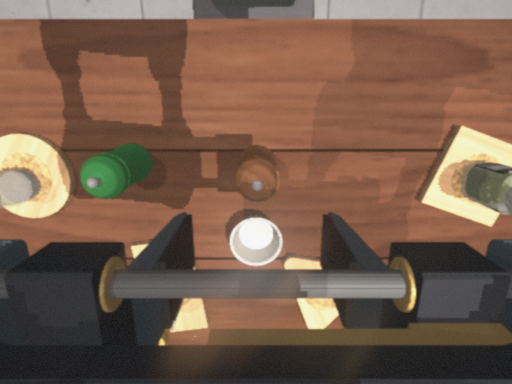

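```bash
python3 - <<'E'
from h import *
arm.grip(.091)
pick(.45,.012,0,.055,90)
place(.628,.1085,.012,.055,90)
snap("wrist","w9")
arm.move_l([.4645,-.2807,.25],R(90),feed=.25)
im,c=snap("wrist","w10"); print(proj("w",[[.4645,-.2807,.012],[.4645,-.2807,.1]],c))
arm.move_to([.279,.559,.25],R(63)); st()
for n in ("top","scene"): snap(n,n+"3")
a=cv2.imread("pics/w9.png"); b=cv2.imread("pics/w10.png"); cv2.imwrite("pics/w910.png",cv2.resize(np.hstack([a[90:240,150:380],b[90:240,150:380]]),None,fx=1.7,fy=1.7))
t=cv2.imread("pics/top3.png")[140:270,140:400]; cv2.imwrite("pics/top3z.png",cv2.resize(t,None,fx=3,fy=3,interpolation=cv2.INTER_CUBIC))
t=cv2.imread("pics/scene3.png")[110:310,150:400]; cv2.imwrite("pics/scene3z.png",cv2.resize(t,None,fx=3,fy=3,interpolation=cv2.INTER_CUBIC))
E
```

```text
t 69.09 p [0.45   0.012  0.0362] w 0.0457 F [-0.5 -0.3  0.7] q [ -6.  31. 112.  -0.  37. -96.]
t 70.73 p [0.4497 0.012  0.2145] w 0.0462 F [ 0.3  0.5 -1.6] q [ -6.  14. 101.   0.  65. -96.]
t 73.88 p [0.628  0.1085 0.0492] w 0.046 F [-1.   0.4 -2.6] q [  4.  40.  84.   0.  56. -86.]
t 75.96 p [0.6275 0.1085 0.2141] w 0.0751 F [-0.2 -0.8 -0.8] q [  4.  29.  75.   0.  76. -86.]
[[256.32649143 163.13972238]
 [256.20911243 179.47780613]]
t 80.92 p [0.2796 0.5587 0.25  ] w 0.075 F [-0.  -0.  -0.5] q [58. 27. 74. -0. 79. -5.]
```

View pics/w910.png

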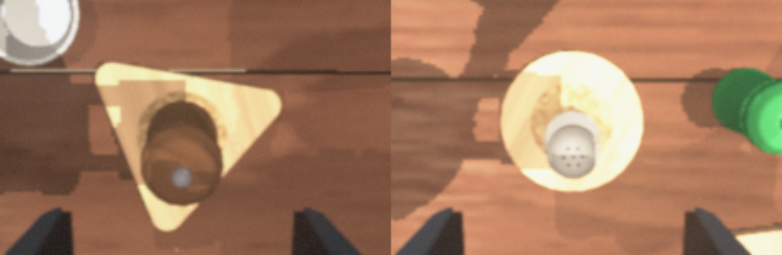

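View pics/top3z.png

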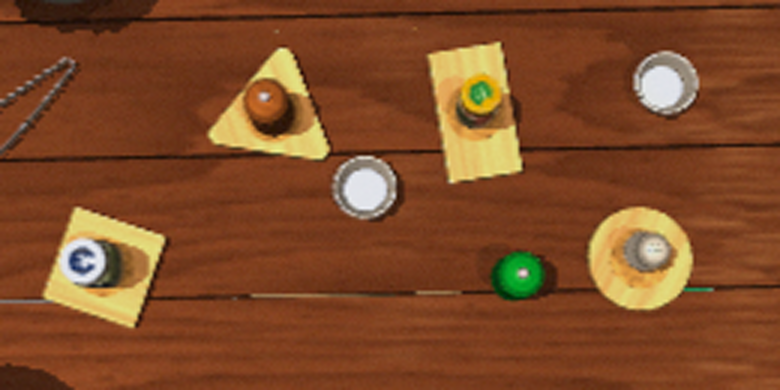

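View pics/scene3z.png

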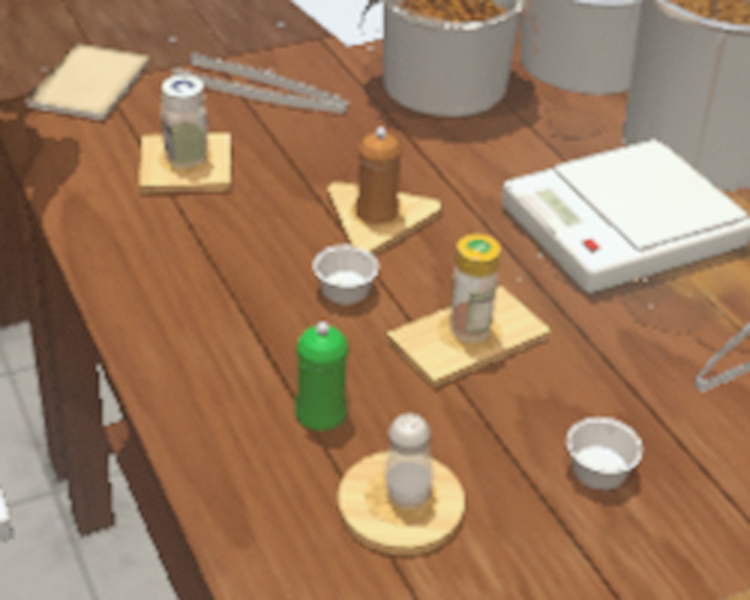

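```bash
python3 - <<'E'
from h import *
ct=arm.get_calibration("top"); cs=arm.get_calibration("scene")
T=lambda u,v:(140+u/3,140+v/3); S=lambda u,v:(150+u/3,110+v/3)
for n,t,zt,s,zs in [("salt",T(656,247),.098,S(410,418),.102),("herb",T(84,262),.110,S(183,86),.110),("spice",T(482,94),.118,S(478,247),.118),("grind",T(266,98),.119,S(381,132),.119)]:
    print(n,ray("top",t,zt,ct).round(4),ray("scene",s,zs,cs).round(4))
for n,s in [("round",S(402,495)),("saltfoot",S(409,490))]: print(n,ray("scene",s,.012,cs).round(4))
for n,b in dict(cupa=((261,203),T(365,188)),cupb=((361,168),T(666,84))).items(): print(n,[ray("top",x,.02,ct).round(3) for x in b])
a=cv2.imread("pics/top3.png"); 
crops=[cv2.resize(a[int(v)-28:int(v)+28,int(u)-28:int(u)+28],(300,300),interpolation=cv2.INTER_CUBIC) for u,v in proj("top",[[.4645,-.2807,.05],[.465,.2905,.05]],ct)]
cv2.imwrite("pics/z2.png",np.hstack(crops))
E
```

```text
salt [[ 0.4693 -0.2817  0.098 ]] [[ 0.4745 -0.2754  0.102 ]]
herb [[0.4641 0.2884 0.11  ]] [[0.4729 0.2934 0.11  ]]
spice [[ 0.6242 -0.1113  0.118 ]] [[ 0.6312 -0.1081  0.118 ]]
grind [[0.6244 0.105  0.119 ]] [[0.633  0.1093 0.119 ]]
round [[ 0.4711 -0.278   0.012 ]]
saltfoot [[ 0.4793 -0.2752  0.012 ]]
cupa [array([[0.542, 0.011, 0.02 ]]), array([[0.543, 0.009, 0.02 ]])]
cupb [array([[ 0.649, -0.313,  0.02 ]]), array([[ 0.649, -0.316,  0.02 ]])]
```

View pics/z2.png

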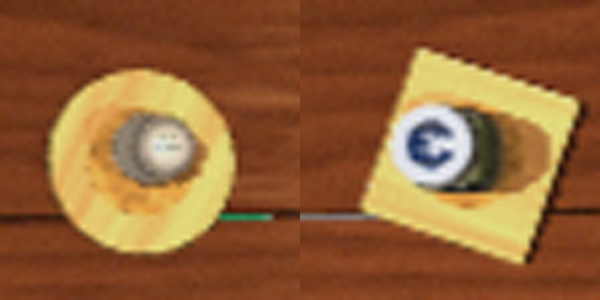

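```bash
python3 - <<'E'
from h import *
arm.grip(.091)
arm.move_to([.469,-.2812,.25],R(0)); st()
arm.move_l([.469,-.2812,.012+.036-G],R(0),feed=.12); arm.grip(0.); arm.sleep(.2); st()
z=.012+.036-G
arm.move_l([.469,-.2812,z+.004],feed=.05)
arm.move_l([.4645,-.2807,z+.004],feed=.05)
arm.move_l([.4645,-.2807,z+.0008],feed=.03); arm.sleep(.2); st()
arm.grip(.08); arm.sleep(.2)
arm.move_l([.4645,-.2807,.25],feed=.12); st()
arm.move_to([.279,.559,.25],R(63)); st()
for n in ("top","scene"): snap(n,n+"4")
a=cv2.imread("pics/top4.png"); ct=arm.get_calibration("top")
(u,v),=proj("top",[.4645,-.2807,.05],ct)
b=cv2.imread("pics/scene4.png")[110:310,150:400]
cv2.imwrite("pics/z4.png",np.hstack([cv2.resize(a[int(v)-28:int(v)+28,int(u)-28:int(u)+28],(300,400),interpolation=cv2.INTER_CUBIC),cv2.resize(b,(500,400),interpolation=cv2.INTER_CUBIC)]))
E
```

```text
t 84.5 p [ 0.4693 -0.2807  0.25  ] w 0.0909 F [-0.2  0.7  0. ] q [-37.  20.  85.   0.  75. -37.]
t 87.51 p [ 0.469  -0.2812  0.0292] w 0.0412 F [ 0.3  0.3 -0.8] q [-37.  36.  98.   0.  45. -37.]
t 88.47 p [ 0.4645 -0.2807  0.03  ] w 0.0416 F [-0.2 -0.2 -1.3] q [-37.  36.  99.   0.  45. -37.]
t 91.39 p [ 0.4643 -0.2806  0.2495] w 0.0798 F [ 0.9 -0.3 -0.5] q [-37.  20.  86.  -0.  75. -37.]
t 94.41 p [0.2797 0.5586 0.25  ] w 0.0801 F [-1.6  0.4  0.9] q [58. 27. 74. -0. 79. -5.]
```

View pics/z4.png

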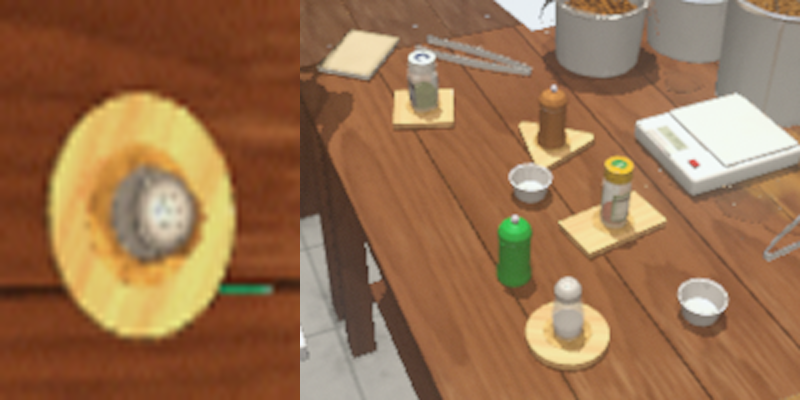

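The salt shaker is now centred on the round stand, and everything stands upright with the arm clear.

```bash
python3 -c "
from rig import arm
arm.sign_off(); print(arm.current_t())"
```

```text
the job is handed in; nothing more can be done
the job is handed in; nothing more can be done
```

All four condiments are on their own stands, upright and let go, and the job was handed in at about 94.5 s of the 144 s.

- **What I did:** I made two swaps, using the bare table in front of cup a as the parking spot. The spice jar was parked, the herb jar went to the square stand, and the spice jar went to the long one. Then the grinder was parked, the salt shaker went to the round stand, and the grinder went to the three-cornered one. The green look-alike grinder was not touched.
- **One correction:** after the first round, the top picture showed the salt shaker about 5 mm off the middle of its pad. I gripped it again and moved it 4.5 mm; the last pictures show it centred by eye, not measured again.
- **Last checks:** the top picture put the herb jar, spice jar and grinder within about 2 to 5 mm of their stand centres, with the grinder furthest off. Both cups measured within about 3 mm of their start positions, about one pixel.
- **What disagreed:** the scene camera read everything about 7 mm further from the robot than the top camera, including the one fixed stand I checked. I took that as calibration bias and went by the top camera. The salt shaker also measured about 41 mm in the jaws, not 44 mm, for a reason I did not find; the grip held.

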